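Hang the straight screwdriver on the spring balancer arm

ROBOT

A 7-joint arm with a two-finger parallel gripper is mounted at the origin on the work surface; the furniture and walls round the work are solid. World frame = base frame: x ahead of the robot, y to its left, z up, the work surface at z = 0. Lengths are in m, angles in rad, forces in N, time in s.
With the tool pointing down it reaches from about 0.4 to 0.875 m from the base axis. Payload 19.3 kg.
Tool frame: the origin (TCP) lies midway between the tips of the shut fingers; the grasp point (between the pads) lies 19 mm behind it; x points along the fingers, y is the direction in which the jaws open and shut, and the axes are right-handed (so a half turn about x gives the same grasp; the last joint's range is limited). The gripper opens to 85 mm and grips with 20 to 120 N. Pads are 22 mm wide; open, the fingers measure 114 mm over their backs; the gripper's body (76 mm by 85 mm) begins 54 mm behind the grasp point. The pads swing forward as they close: fully open they stand 13 mm farther back than shut.
Start: joints at [-1.212, 0.521, -0.036, 1.599, 0.021, 1.021, -0.113], TCP at [0.26, 0.568, 0.231] pointing down, gripper open.
Joint ranges: [-2.91, 2.91], [-0.3, 2.13], [-1.5, 1.42], [0.17, 2.43], [-1.26, 4.41], [0.16, 1.93], [-2.52, 2.52]. Speed limits (rad/s): [1.89, 1.89, 2.39, 2.39, 3.01, 3.01, 3.01].

INTERFACE

Orientations are given as [roll, pitch, yaw] about the fixed x, y, z axes, in that order (R = Rz(yaw) Ry(pitch) Rx(roll)).
In Python, from workcell import telemetry, vision, workorder gives the robot as it stands. The module is installed in compiled form; this text tells all that it offers.
- The arm moves only by the tool play_rows, never from a script. Its argument "deltas" is a list of rows, each a list of 7 numbers: the shift along the world's x, y, z in mm, then the turn, a rotation vector about the world's x, y, z in degrees, then the finger opening in mm, from 0 to 85.4. In form: [[x, y, z, wx, wy, wz, jaw], ...]. A call has 1 to 8 rows; each row shifts and turns the commanded pose from where the row before left it; what a row does not reach is not made up. A row lasts 1/8 s, in which the tool goes at most 62.5 mm and 10.7 degrees, less where a joint would pass 70% of its speed; a pose out of reach is approached as far as the arm can. A call with a gripper value outside its range is refused whole. The fingers move at their own pace and stop on an object; "grip_force" is the grip in N (left out, the last holds). Time passes only in rows, so rows that do not move let the fingers close. It gives the time, the measured TCP pose, the force and the opening at its end, in the units of the state.
- telemetry.observe(): the state, without advancing time (a new reading comes with each control period).
- vision.grab_frame(name): name is "scene" or "top" or "wrist"; returns the picture (420x560x3 uint8, red, green, blue); there is no depth.
- vision.camera_info(name): a dict with "mtx" (3x3 intrinsics, pixels), "rvec" (rotation vector, rad) and "tvec" (3), from world to camera coordinates, as OpenCV has them. Camera axes: x right, y down, z forward; pixel columns grow to the right and rows downward; lengths in m; the calibration is good to about 2 mm. A picture is of the moment at which its call begins: read the wrist's pose just before it. camera_info takes no time and is no camera call; for the wrist camera it gives the pose at the moment of the call.
- workorder.job_done(): hands the job in, once; it reports no verdict.
The state is a dict: "clock": time; "qpos": joint angles; "qd": joint speeds; "joint_efforts": joint torques, N m; "position": TCP position; "tool_rot": TCP orientation; "force": force on the tool from outside, world axes, zero at the start; "moment": the same for the moment, N m; "grip_width": finger opening in m.
Only numpy, scipy, OpenCV 4.12 (cv2) and the standard library are available. Lean on these libraries where they do the work, as an engineer would, in place of code of your own. Each camera call takes 0.05 s, during which the arm holds its last target. There are 200 camera calls.

TASK

Lift the straight screwdriver out of its bench holster and hang it in the fork of the spring balancer arm, its collar seated flat inside the fork's lips. Let the arm sink under the weight while you still hold the tool, and let go only once the arm carries it and has settled, so that it does not drop or bounce. Leave the spray can, the bottle and the tape measure where they are.

Things in the scene. Friction and masses are not known exactly. Their poses are not given: they have to be found in the camera images.
- screwdriver: straight screwdriver, upright, tip down, 173 mm long, 0.37 to 0.65 kg. Origin: centre of the underside of its steel collar, z up along the tool. Collar: disc 52 mm across, z 0 to 8 mm. Above it a black round grip 34 mm across, z 8 to 83 mm: hold it here from above, any yaw, 50 to 60 mm above the origin. Below the collar a grey body 28 mm across to z -52 mm, then a cone and thin bit to z -90 mm.
- holster: fixed bench holster: black upright tube, 54 mm outside, 38 mm inside, on a 94 x 84 mm steel foot plate. Origin: centre of its underside. The tool's collar rests on the tube's rim at z = 102 mm; lift the tool straight up by at least 95 mm to clear it.
- balancer: fixed foot (100 mm disc) and column of the spring balancer, 180 mm high. Origin: centre of its underside, on the bench; the arm points along its own -x.
- fork_seat (a point): where the tool's origin must come to rest: centre of the fork, on the top face of its plate; x points back to the column, z up. Lips 6 mm high stand round the plate with inner faces 32 to 33 mm from this point: the collar has about 5 mm of play. Neck and arm behind stay under 25 mm above it. Unloaded it is 187 mm above the bench; the fork stays level as it sinks, moving up to 5 mm outward.
- fork_mouth (a point): open front of the fork, midway between the tine ends, 41 mm ahead of fork_seat at the same height. The fork is a 6 mm steel plate, 76 mm wide, with a 38 mm slot from here to 19 mm behind fork_seat. The tool's grey body goes into the slot either level through this mouth, with the collar above the lips, or from straight above.
- balancer_arm (a joint): sink of the balancer arm, rad: 0 unloaded (top stop), growing as the fork goes down; bottom stop 0.6 (fork 89 mm lower). The fork leaves the top stop at about 1.5 N, then sinks about 13 mm per newton; under the tool it settles at 0.17 to 0.45 rad (25 to 68 mm lower, by weight). Lightly damped: a tool let go while the arm is still up drops and bounces.
- paint_can: standing spray can, 65 mm across, 210 mm high, a bystander. Origin: centre of its underside.
- layout_bottle: standing squeeze bottle, 42 mm across, 129 mm high, a bystander. Origin: centre of its underside.
- tape_measure: tape measure lying on its side, 64 x 79 x 32 mm, a bystander. Origin: centre of its underside.
There are look-alikes about, which are no part of the job. Leave any blue look-alike of the screwdriver alone.

How it is judged:
By the outcome, as a careful person would: the job done as asked, in the order asked, and still so for the second after the job is handed in, with the robot touching nothing.
It also fails if it takes over 48 s, if anything falls off the work surface, if the arm or the gripper's body presses on something with over 40 N, if the wrist force passes 120 N, or if a joint passes its speed limit or range.

## Working session

There is one attempt and no reset: what is moved stays moved. The work goes in short steps, Python scripts to look and compute and a tool call to move; the robot and the scene stay as the last step left them, time stands still between calls to the robot, and variables do not carry over. Pictures are saved under pics/ and viewed, about 8 in all and at most 12, crops included, and the job is handed in when it is done.

Besides the shell and the picture viewer there is one more tool, called as name(argument=value, ...), one argument or row to a line, values as JSON. play_rows: Moves the arm, as the interface text tells. Its arguments: {"type":"object","properties":{"deltas":{"type":"array","items":{"type":"array","items":{"type":"number"}}},"grip_force":{"type":"number"}},"required":["deltas"]}

```bash
mkdir -p pics; python3 - <<'E'
from workcell import telemetry, vision
import cv2
print(telemetry.observe())
for n in ("scene","top"):
    f=vision.grab_frame(n); cv2.imwrite(f"pics/{n}0.png",cv2.cvtColor(f,cv2.COLOR_RGB2BGR))
    c=vision.camera_info(n); R=cv2.Rodrigues(c["rvec"])[0]; print(n,c["mtx"].tolist(),(-R.T@c["tvec"].reshape(3)).round(3),R[2].round(3))
E
```

```text
{'clock': 0.0, 'qpos': array([-1.2122011 ,  0.52201255, -0.03629627,  1.59998149,  0.02120292,
        1.02112355, -0.11283996]), 'qd': array([-0.00070562, -0.00131791,  0.00062685, -0.00113552,  0.00112557,
       -0.00076526, -0.0003684 ]), 'joint_efforts': array([-8.97199898e-04, -9.27086735e+01,  1.97961241e+00, -3.69939423e+01,
        1.78074685e-02,  8.05913005e-03, -1.24053651e-05]), 'position': array([0.25977201, 0.56809089, 0.2307365 ]), 'tool_rot': array([-1.48308165,  1.56965633, -1.91195276]), 'force': array([ 0.76014617, -0.15785913,  0.0161209 ]), 'moment': array([ 0.00202511, -0.01743674,  0.00830088]), 'grip_width': 0.08544889906178446}
scene [[436.38750797353583, 0.0, 284.67585338538214], [0.0, 436.38750797353583, 211.56563254664164], [0.0, 0.0, 1.0]] [1.036 0.091 0.908] [-0.538 -0.218 -0.814]
top [[458.1341816597012, 0.0, 275.43732458235894], [0.0, 458.1341816597012, 206.56594565793873], [0.0, 0.0, 1.0]] [ 0.452 -0.145  1.138] [ 0.054  0.008 -0.999]
```

View pics/scene0.png

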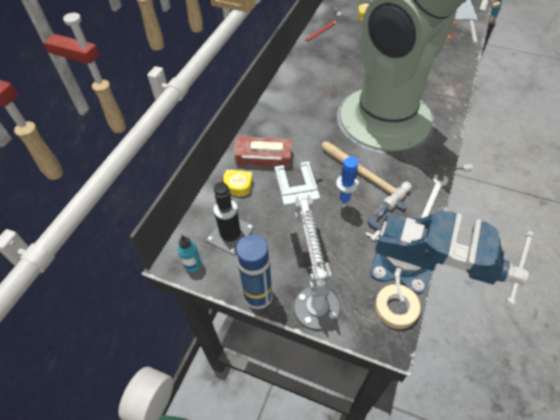

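View pics/top0.png

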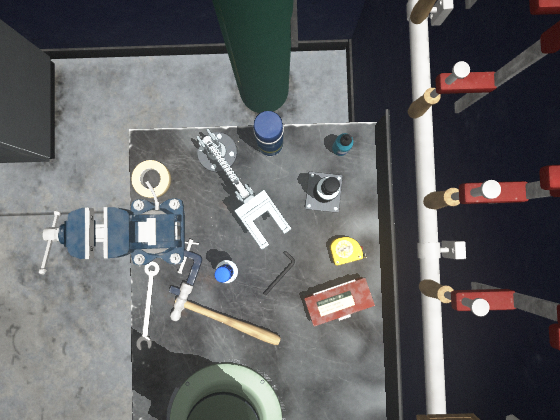

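The scene view shows the black-gripped screwdriver in its holster at (225,205), the fork at (297,183) and the balancer foot at (317,308). In the top view, the grip is at (328,186), the fork at (264,218), the can at (268,128), the bottle at (344,144) and the tape at (347,250). The blue look-alike is at (225,271). I'll enlarge both views to read exact pixels.

```bash
python3 - <<'E'
import cv2,numpy as np
t=cv2.imread("pics/top0.png")[120:260,190:370]; s=cv2.imread("pics/scene0.png")[150:290,180:340]
a=cv2.resize(t,None,fx=4,fy=4,interpolation=cv2.INTER_CUBIC); b=cv2.resize(s,None,fx=4,fy=4,interpolation=cv2.INTER_CUBIC)
for im,x0,y0 in((a,190,120),(b,180,150)):
    for k in range(0,im.shape[1],80): cv2.putText(im,str(x0+k//4),(k,10),0,.35,(0,255,255)); cv2.line(im,(k,0),(k,560),(0,255,255),1) if 0 else cv2.line(im,(k,12),(k,18),(0,255,255),1)
    for k in range(0,im.shape[0],80): cv2.putText(im,str(y0+k//4),(0,k+4),0,.35,(0,255,255))
cv2.imwrite("pics/topc.png",a); cv2.imwrite("pics/scenec.png",b)
E
```

```text
(no output)
```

View pics/topc.png

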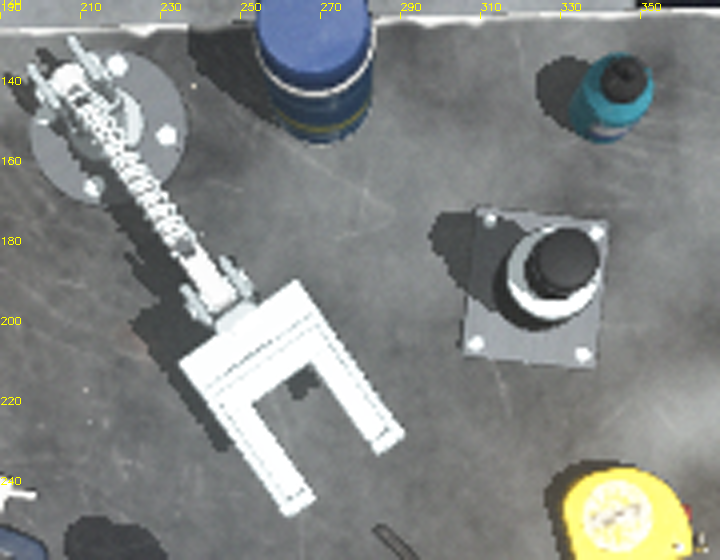

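View pics/scenec.png

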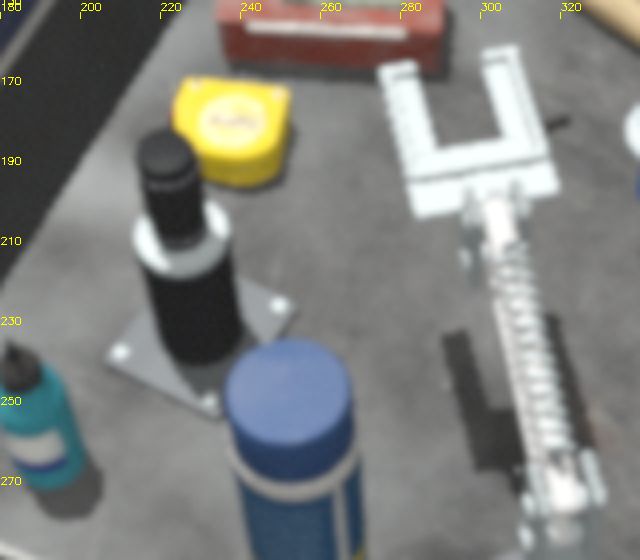

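```bash
cat >h.py <<'E'
import cv2,numpy as np
from workcell import vision
def ray(n,uv):
    c=vision.camera_info(n); R=cv2.Rodrigues(c["rvec"])[0]; C=-R.T@np.ravel(c["tvec"])
    d=R.T@np.linalg.inv(c["mtx"])@np.array([*uv,1.]); return C,d
def atz(n,uv,z):
    C,d=ray(n,uv); return C+d*(z-C[2])/d[2]
T=lambda x,y:((x+.5)/4-.5+190,(y+.5)/4-.5+120)
S=lambda x,y:((x+.5)/4-.5+180,(y+.5)/4-.5+150)
E
python3 - <<'E'
from h import *
def tri(a,b):
    (C,d),(D,e)=ray("top",a),ray("scene",b)
    s=np.linalg.lstsq(np.c_[d,-e],D-C,rcond=None)[0]; p,q=C+d*s[0],D+e*s[1]; return ((p+q)/2).round(4),np.linalg.norm(p-q).round(4)
p=lambda l,x:print(l,np.round(x,4))
p("grip top T",atz("top",T(566,259),.185)); p("grip top S",atz("scene",S(166,152),.185))
p("holster foot T",atz("top",T(536,288),.006))
print("tri grip",tri(T(566,259),S(166,152)))
m,b=T(346,476),T(284,380); sm,sb=S(449,59),S(481,146)
print("mouth",tri(m,sm),atz("top",m,.187),"back",tri(b,sb),atz("top",b,.187))
M,B=atz("top",m,.187),atz("top",b,.187);print(np.linalg.norm(M-B))
cor=[atz("top",T(*c),.190) for c in((180,362),(296,281),(405,436),(292,516))]
print(np.round(cor,3)); print([np.linalg.norm(cor[i]-cor[i-1]).round(4) for i in range(4)])
for nm,M,B in(("slot",M,B),("outer",(cor[2]+cor[3])/2,(cor[0]+cor[1])/2)):
    x=B-M; x/=np.linalg.norm(x); print(nm,"seat",(M+.041*x).round(4),"x dir yaw",np.degrees(np.arctan2(x[1],x[0])))
p("foot",atz("top",T(108,128),.01)); p("can",atz("top",T(313,30),.21)); p("can S",atz("scene",S(289,392),.21)); p("bottle",atz("top",T(625,78),.129))
E
```

```text
grip top T [ 0.5466 -0.2543  0.185 ]
grip top S [ 0.5494 -0.2518  0.185 ]
holster foot T [ 0.5468 -0.2556  0.006 ]
tri grip (array([ 0.5467, -0.2543,  0.1809]), np.float64(0.001))
mouth (array([ 0.4367, -0.1355,  0.1882]), np.float64(0.0019)) [ 0.43702957 -0.13638789  0.187     ] back (array([ 0.4863, -0.1016,  0.1848]), np.float64(0.0083)) [ 0.487651   -0.10563719  0.187     ]
0.059229504868964965
[[ 0.498 -0.052  0.19 ]
 [ 0.539 -0.113  0.19 ]
 [ 0.457 -0.167  0.19 ]
 [ 0.417 -0.108  0.19 ]]
[np.float64(0.0985), np.float64(0.0733), np.float64(0.0982), np.float64(0.0714)]
slot seat [ 0.4721 -0.1151  0.187 ] x dir yaw 31.277179299486146
outer seat [ 0.4711 -0.1148  0.19  ] x dir yaw 33.99329833924443
foot [0.6539 0.0068 0.01  ]
can [ 0.6655 -0.1262  0.21  ]
can S [ 0.6735 -0.1231  0.21  ]
bottle [ 0.6519 -0.2969  0.129 ]
```

```bash
python3 - <<'E'
from h import *
from workcell import telemetry
from scipy.spatial.transform import Rotation as Ro
s=telemetry.observe(); R=Ro.from_euler("xyz",s["tool_rot"]).as_matrix(); print(R.round(3),"jaw yaw",np.degrees(np.arctan2(R[1,1],R[0,1])))
print("bearing",np.degrees(np.arctan2(*s["position"][1::-1])))
c=vision.camera_info("wrist"); Rc=cv2.Rodrigues(c["rvec"])[0]; print((-Rc.T@np.ravel(c["tvec"])).round(3)-s["position"],Rc[2].round(3))
E
```

```text
[[-0.     0.416  0.909]
 [-0.001  0.909 -0.416]
 [-1.    -0.001  0.   ]] jaw yaw 65.42998780937617
bearing 65.42843791510367
[-0.0757906   0.03382322  0.14216959] [ 0.293 -0.136 -0.946]
```

play_rows(
  deltas=[
    [0,0,45,0,0,0,85],
    [0,0,45,0,0,-6,85],
    [25,-46,0,0,0,-7,85],
    [25,-46,0,0,0,-7,85],
    [25,-46,0,0,0,-7,85],
    [25,-46,0,0,0,-7,85],
    [25,-46,0,0,0,-7,85],
    [25,-46,0,0,0,-7,85],
  ],
  grip_force=60,
)

```text
clock: 1.1
position: [0.4104, 0.2907, 0.3212]
tool_rot: [-1.769, 1.571, -3.039]
force: [0.5, 0.1, -0.1]
grip_width: 0.0848
```

play_rows(
  deltas=[
    [25,-46,0,0,0,-7,85],
    [25,-46,0,0,0,-7,85],
    [8,-46,0,0,0,-7,85],
    [8,-46,0,0,0,-7,85],
    [8,-46,0,0,0,-7,85],
    [8,-46,0,0,0,-7,85],
    [8,-46,0,0,0,-7,85],
    [8,-46,0,0,0,-7,85],
  ],
)

```text
clock: 2.1
position: [0.5079, -0.077, 0.3213]
tool_rot: [-2.396, 1.571, 1.639]
force: [0.7, -0.3, 1.1]
grip_width: 0.0848
```

play_rows(
  deltas=[
    [10,-45,0,0,0,-6,85],
    [10,-45,0,0,0,-6,85],
    [10,-45,0,0,0,-6,85],
    [9,-42,0,0,0,0,85],
    [0,0,-20,0,0,0,85],
    [0,0,-20,0,0,0,85],
    [0,0,0,0,0,0,85],
  ],
)

```text
clock: 2.98
position: [0.5463, -0.2522, 0.2801]
tool_rot: [-0.875, 1.568, 2.85]
force: [0.4, -0.1, 0.1]
grip_width: 0.0851
```

```bash
cat >>h.py <<'E'
def proj(n,P):
    c=vision.camera_info(n); return cv2.projectPoints(np.float64(P).reshape(-1,3),c["rvec"],c["tvec"],c["mtx"],None)[0].reshape(-1,2)
def ring(P,r,k=40):
    a=np.linspace(0,2*np.pi,k); return np.c_[P[0]+r*np.cos(a),P[1]+r*np.sin(a),np.full(k,P[2])]
def snap(n,name,rings=(),col=(0,0,255)):
    pr=[proj(n,r) for r in rings]; f=cv2.cvtColor(vision.grab_frame(n),cv2.COLOR_RGB2BGR)
    cv2.imwrite(f"pics/{name}_raw.png",f)
    for q in pr: cv2.polylines(f,[q.round().astype(np.int32)],False,col,1)
    cv2.imwrite(f"pics/{name}.png",f)
E
python3 - <<'E'
from h import *
from workcell import telemetry
print(telemetry.observe()["position"],np.degrees(telemetry.observe()["tool_rot"]))
snap("wrist","w1",[ring((.547,-.2545,.185),.017),ring((.547,-.2545,.110),.026)])
E
```

```text
[ 0.54628159 -0.25224529  0.2800878 ] [-50.1448066   89.84885665 163.27955232]
```

View pics/w1.png

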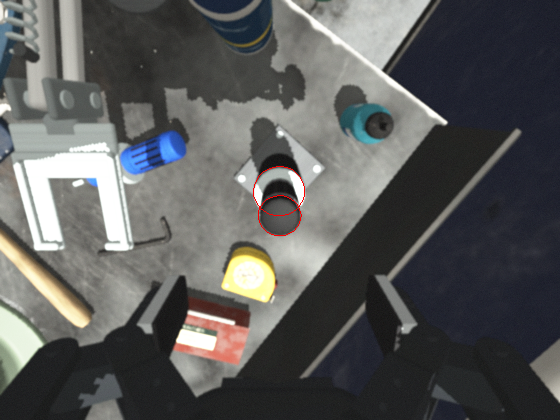

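The red rings predicted for the grip top (280,215) and the collar (279,190) match the tool, so the position is good to about 1 mm. I'll descend and grip.

play_rows(
  deltas=[
    [1,-2,-30,0,0,0,85],
    [0,0,-30,0,0,0,85],
    [0,0,-30,0,0,0,85],
    [0,0,-30,0,0,0,85],
    [0,0,-26,0,0,0,85],
    [0,0,0,0,0,0,85],
    [0,0,0,0,0,0,34],
    [0,0,0,0,0,0,25],
  ],
  grip_force=60,
)

```text
clock: 4.03
position: [0.5485, -0.2548, 0.1366]
tool_rot: [2.283, 1.569, -0.275]
force: [0.8, 0.5, 0.1]
grip_width: 0.0512
```

play_rows(
  deltas=[
    [0,0,0,0,0,0,20],
    [0,0,0,0,0,0,20],
    [0,0,0,0,0,0,20],
    [0,0,0,0,0,0,20],
  ],
)

```text
clock: 4.53
position: [0.5482, -0.2546, 0.1362]
tool_rot: [2.682, 1.57, 0.124]
force: [-3.7, 3.0, 9.6]
grip_width: 0.0328
```

play_rows(
  deltas=[
    [0,0,10,0,0,0,20],
    [0,0,20,0,0,0,20],
    [0,0,25,0,0,0,20],
    [0,0,30,0,0,0,20],
    [0,0,30,0,0,0,20],
    [0,0,30,0,0,0,20],
    [0,0,30,0,0,0,20],
    [0,0,20,0,0,0,20],
  ],
)

```text
clock: 5.52
position: [0.5477, -0.2548, 0.3322]
tool_rot: [2.237, 1.57, -0.321]
force: [-0.2, 0.2, -4.3]
grip_width: 0.033
```

play_rows(
  deltas=[
    [-5,10,5,0,0,0,20],
    [-10,20,0,0,0,0,20],
    [-10,20,0,0,0,0,20],
    [-5,10,0,0,0,0,20],
    [0,0,0,0,0,0,20],
    [0,0,0,0,0,0,20],
    [0,0,0,0,0,0,20],
    [0,0,0,0,0,0,20],
  ],
)

```text
clock: 6.52
position: [0.5179, -0.195, 0.3352]
tool_rot: [0.219, 1.57, -2.34]
force: [-0.5, -0.1, -3.3]
grip_width: 0.0328
```

```bash
python3 - <<'E'
from h import *
from workcell import telemetry
a=[]
s=telemetry.observe(); a.append(s["force"])
p=s["position"]; print(p,np.degrees(s["tool_rot"]),s["moment"],s["grip_width"])
S0=np.array([.472,-.115,.187]); a33=np.radians(33.); x=np.array([np.cos(a33),np.sin(a33),0]); y=np.array([-x[1],x[0],0])
rect=lambda x0,x1,w,z:[S0+x*i*.001+y*j*.001+[0,0,z] for i,j in((x0,-w),(x1,-w),(x1,w),(x0,w))]
o=p*[1,1,0]+[0,0,.102+p[2]-.1362]
snap("wrist","w2",[rect(-41,19,19,0),rect(-41,32.5,32.5,.006)])
print(telemetry.observe()["force"]); 
for n in("scene",): snap(n,"s2",[rect(-41,19,19,0),ring(o,.026),ring(o+[0,0,.083],.017)])
print(telemetry.observe()["force"])
a=cv2.imread("pics/w2.png"); b=cv2.resize(cv2.imread("pics/s2.png")[100:310,160:440],None,fx=2,fy=2); cv2.imwrite("pics/c2.png",cv2.resize(np.vstack([a[:210],b[:0]]) ,None,fx=1.4,fy=1.4)); cv2.imwrite("pics/s2c.png",b)
E
```

```text
[ 0.51788644 -0.19504188  0.3351604 ] [  12.52084619   89.97968163 -134.0841342 ] [-0.00563947  0.01198857 -0.02023086] 0.0328129265695832
[ 0.07780649 -0.08379806 -4.33908395]
[ 0.30352097 -0.22343505 -4.31263837]
```

View pics/w2.png

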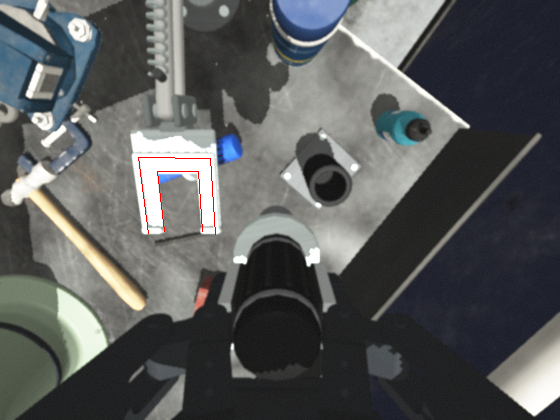

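View pics/s2c.png

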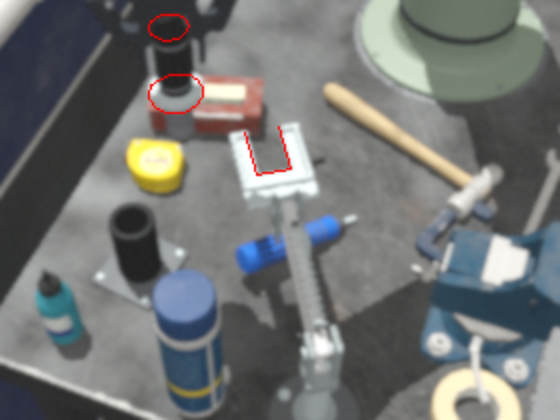

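The blue look-alike now lies under the fork, at (200,155) in the wrist view. It was standing at the start. I'll check whether I could have touched it, and whether it is in the way of the bit. I'll also zoom in on the fork fit.

```bash
python3 - <<'E'
from h import *
def tri(a,b):
    (C,d),(D,e)=ray("top",a),ray("scene",b)
    s=np.linalg.lstsq(np.c_[d,-e],D-C,rcond=None)[0]; p,q=C+d*s[0],D+e*s[1]; return ((p+q)/2).round(3),np.linalg.norm(p-q).round(4)
print("blue top at start",tri((223,271),(351,160)),"now butt,end,tip",[atz("scene",u,z).round(3) for u,z in (((282,232),.017),((327,212),.017),((337,207),.01))])
w=cv2.imread("pics/w2_raw.png")[125:245,125:225]; w2=cv2.imread("pics/w2.png")[125:245,125:225]
s=cv2.imread("pics/s2_raw.png")[150:220,270:330]
up=lambda i,f:cv2.resize(i,None,fx=f,fy=f,interpolation=cv2.INTER_CUBIC)
A=up(w,4);B=up(w2,3); C=up(s,4)
out=np.zeros((560,780,3),np.uint8); out[:480,:400]=A; out[:280,410:650]=C
for k in range(0,400,40): cv2.putText(out,str(125+k//4),(k,490),0,.35,(0,255,255))
for k in range(0,480,40): cv2.putText(out,str(125+k//4),(0,k+4),0,.3,(0,0,255))
for k in range(0,240,40): cv2.putText(out,str(270+k//4),(410+k,290),0,.35,(0,255,255))
for k in range(0,280,40): cv2.putText(out,str(150+k//4),(652,k+4),0,.35,(0,255,255))
cv2.imwrite("pics/z2.png",out)
E
```

```text
blue top at start (array([ 0.372, -0.021,  0.181]), np.float64(0.006)) now butt,end,tip [array([ 0.506, -0.132,  0.017]), array([ 0.41 , -0.049,  0.017]), array([ 0.381, -0.032,  0.01 ])]
```

View pics/z2.png

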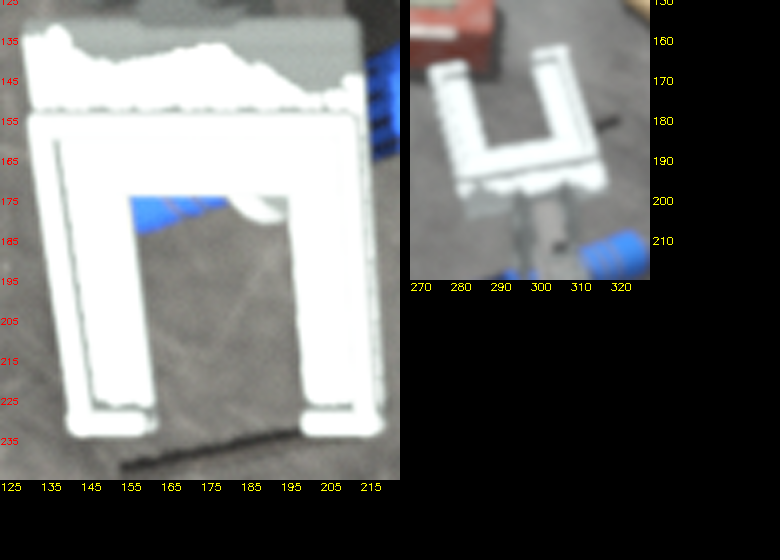

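The overlay agrees with the fork to 1–2 mm: slot back corners at (158,174) and (197,174), tine ends at (164,233) and (200,233). The look-alike had stood on its own tip at (0.372, -0.021), and nothing of mine came near it. It lies with its top at 34–52 mm. The bit will come down to about 60 mm above the bench, so it clears. Next I go over the seat and down to 10 mm above it.

play_rows(
  deltas=[
    [-8,14,0,0,0,0,20],
    [-10,18,0,0,0,0,20],
    [-10,18,0,0,0,0,20],
    [-10,17,0,0,0,0,20],
    [-8,13,0,0,0,0,20],
    [0,0,0,0,0,0,20],
    [0,0,0,0,0,0,20],
  ],
)

```text
clock: 7.5
position: [0.472, -0.1147, 0.3354]
tool_rot: [2.613, 1.57, 0.055]
force: [-0.3, 0.4, -3.9]
grip_width: 0.0327
```

play_rows(
  deltas=[
    [0,0,-15,0,0,0,20],
    [0,0,-15,0,0,0,20],
    [0,0,-15,0,0,0,20],
    [0,0,-15,0,0,0,20],
    [0,0,-15,0,0,0,20],
    [0,0,-15,0,0,0,20],
    [0,0,-9,0,0,0,20],
    [0,0,0,0,0,0,20],
  ],
)

```text
clock: 8.5
position: [0.4717, -0.1147, 0.2358]
tool_rot: [-0.42, 1.57, -2.978]
force: [-0.3, 0.0, -3.7]
grip_width: 0.0328
```

```bash
python3 - <<'E'
from h import *
from workcell import telemetry
s=telemetry.observe(); p=s["position"]; print(s["clock"],p,s["force"].round(2),s["moment"].round(3))
S0=np.array([.472,-.115,.187]); a33=np.radians(33.); x=np.array([np.cos(a33),np.sin(a33),0]); y=np.array([-x[1],x[0],0])
o=p*[1,1,0]+[0,0,.102+p[2]-.1362]; print(o, "fork frame mm",((o-S0)@x*1e3).round(1),((o-S0)@y*1e3).round(1))
snap("wrist","w3",[ring(o,.026),ring(S0,.0325)]); snap("scene","s3",[ring(o,.026),ring(S0,.0325)])
a=cv2.imread("pics/w3_raw.png"); b=cv2.resize(cv2.imread("pics/s3.png")[130:235,250:390],None,fx=4,fy=4,interpolation=cv2.INTER_CUBIC)
out=np.vstack([cv2.resize(b[:300],None,fx=1,fy=1),a[110:390]]); cv2.imwrite("pics/c3.png",out)
E
```

```text
8.5 [ 0.47167239 -0.11466093  0.23579322] [-0.28  0.02 -3.7 ] [-0.013  0.02   0.049]
[ 0.47167239 -0.11466093  0.20159322] fork frame mm -0.1 0.5
```

View pics/c3.png

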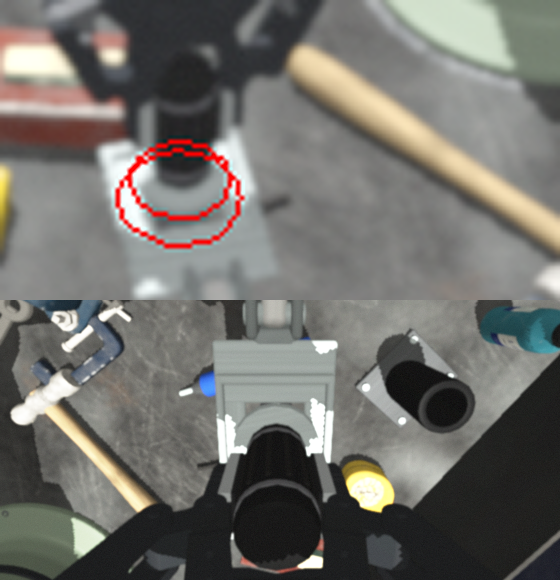

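The collar hangs centred between the lips in both views: the wrist view has it at x=276 against a fork centre of 275. I'll lower to contact, then follow the sinking arm outward.

play_rows(
  deltas=[
    [0,0,-5,0,0,0,20],
    [0,0,-5,0,0,0,20],
    [0,0,-4,0,0,0,20],
    [0,0,0,0,0,0,20],
    [0,0,0,0,0,0,20],
  ],
)

```text
clock: 9.22
position: [0.4719, -0.1146, 0.2224]
tool_rot: [2.166, 1.571, -0.392]
force: [-0.4, 0.2, -4.3]
grip_width: 0.0326
```

play_rows(
  deltas=[
    [-0.8,-0.5,-3,0,0,0,20],
    [-0.5,-0.4,-3,0,0,0,20],
    [-0.5,-0.4,-3,0,0,0,20],
    [-0.4,-0.3,-3,0,0,0,20],
    [0,0,0,0,0,0,20],
    [0,0,0,0,0,0,20],
    [0,0,0,0,0,0,20],
  ],
)

```text
clock: 10.1
position: [0.4696, -0.1162, 0.2104]
tool_rot: [-1.867, 1.571, 1.858]
force: [-0.6, 1.1, -1.9]
grip_width: 0.0326
```

play_rows(
  deltas=[
    [-0.4,-0.3,-3,0,0,0,20],
    [-0.4,-0.2,-3,0,0,0,20],
    [-0.3,-0.2,-3,0,0,0,20],
    [-0.3,-0.2,-3,0,0,0,20],
    [0,0,0,0,0,0,20],
    [0,0,0,0,0,0,20],
    [0,0,0,0,0,0,20],
    [0,0,0,0,0,0,20],
  ],
)

```text
clock: 11.1
position: [0.4683, -0.1171, 0.1983]
tool_rot: [2.921, 1.571, 0.363]
force: [1.3, 0.1, -1.1]
grip_width: 0.033
```

```bash
cat >f.py <<'E'
from h import *
from workcell import telemetry
F=[]
for i in range(12): vision.grab_frame("top"); F.append(telemetry.observe()["force"])
print(telemetry.observe()["clock"],telemetry.observe()["position"],np.mean(F,0).round(2),(np.std(F,0)/12**.5).round(2))
E
python3 f.py
```

```text
11.7 [ 0.46828111 -0.1171002   0.19828992] [ 0.31  0.86 -0.5 ] [0.12 0.14 0.16]
```

play_rows(
  deltas=[
    [-0.2,-0.2,-3,0,0,0,20],
    [-0.1,0,-3,0,0,0,20],
    [0,0,0,0,0,0,20],
    [0,0,0,0,0,0,20],
    [0,0,0,0,0,0,20],
  ],
)

```text
clock: 12.32
position: [0.468, -0.1173, 0.1923]
tool_rot: [-1.743, 1.571, 1.982]
force: [-0.0, 0.2, -0.3]
grip_width: 0.0328
```

```bash
python3 f.py
```

```text
12.925 [ 0.46798579 -0.11732388  0.19229384] [-0.08  0.32 -0.36] [0.12 0.13 0.15]
```

play_rows(
  deltas=[
    [0,0,-2,0,0,0,20],
    [0,0,-2,0,0,0,20],
    [0,0,0,0,0,0,20],
    [0,0,0,0,0,0,20],
    [0,0,0,0,0,0,20],
  ],
)

```text
clock: 13.55
position: [0.4679, -0.1173, 0.1883]
tool_rot: [-0.653, 1.571, 3.072]
force: [-0.8, -0.7, 0.4]
grip_width: 0.0327
```

```bash
sed -i 's/12/30/g' f.py; python3 f.py; python3 - <<'E'
from h import *
from workcell import telemetry
p=telemetry.observe()["position"]; o=p*[1,1,0]+[0,0,.102+p[2]-.1362]; print(o)
snap("scene","s4",[ring(o,.026)]); snap("wrist","w4")
a=cv2.imread("pics/w4_raw.png"); b=cv2.resize(cv2.imread("pics/s4_raw.png")[140:215,250:390],None,fx=4,fy=4,interpolation=cv2.INTER_CUBIC)
cv2.imwrite("pics/c4.png",np.vstack([b,a[110:390]]))
E
```

```text
15.05 [ 0.46799105 -0.11729879  0.18830667] [-1.65 -0.84  0.35] [0.08 0.09 0.11]
[ 0.46799105 -0.11729879  0.15410667]
```

View pics/c4.png

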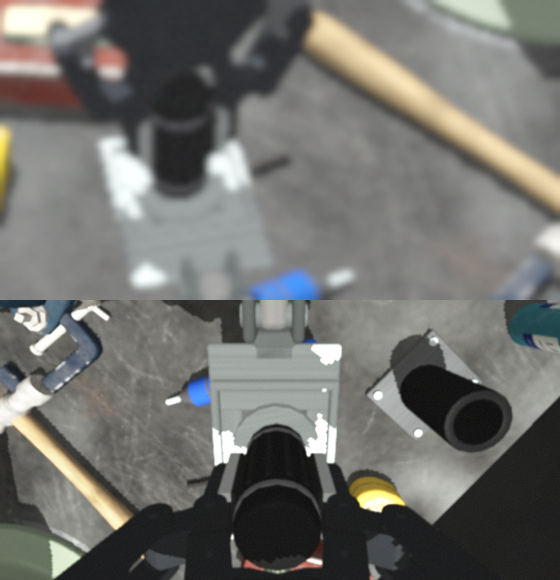

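The collar sits inside the lips in both views. The force fit puts the zero load about 2–3 mm higher, and there is a small outward drag of about 1.9 N. I'll ease both.

play_rows(
  deltas=[
    [-0.2,-0.1,1,0,0,0,20],
    [-0.1,-0.1,1.5,0,0,0,20],
    [0,0,0,0,0,0,20],
    [0,0,0,0,0,0,20],
    [0,0,0,0,0,0,20],
  ],
  grip_force=30,
)

```text
clock: 15.78
position: [0.4678, -0.1174, 0.1908]
tool_rot: [2.809, 1.571, 0.251]
force: [1.8, 0.9, -0.3]
grip_width: 0.0328
```

```bash
python3 f.py
```

```text
17.275 [ 0.46768612 -0.11749626  0.1908062 ] [ 1.5   1.39 -0.02] [0.08 0.07 0.08]
```

The vertical load is now zero, so the arm carries the tool. I'll relieve the friction-held side load and open gently.

play_rows(
  deltas=[
    [0.2,0.1,0,0,0,0,20],
    [0,0,0,0,0,0,20],
    [0,0,0,0,0,0,30],
    [0,0,0,0,0,0,33],
    [0,0,0,0,0,0,34],
    [0,0,0,0,0,0,35],
    [0,0,0,0,0,0,37],
    [0,0,0,0,0,0,39],
  ],
  grip_force=20,
)

```text
clock: 18.27
position: [0.4679, -0.1174, 0.1908]
tool_rot: [1.047, 1.571, -1.512]
force: [-0.0, 0.5, -0.4]
grip_width: 0.0389
```

play_rows(
  deltas=[
    [0,0,0,0,0,0,42],
    [0,0,0,0,0,0,46],
    [0,0,0,0,0,0,52],
    [0,0,0,0,0,0,60],
    [0,0,0,0,0,0,68],
    [0,0,0,0,0,0,76],
    [0,0,0,0,0,0,76],
    [0,0,0,0,0,0,76],
  ],
)

```text
clock: 19.27
position: [0.4679, -0.1174, 0.1908]
tool_rot: [2.843, 1.571, 0.285]
force: [1.1, -0.7, -0.2]
grip_width: 0.0759
```

```bash
python3 - <<'E'
from h import *
from workcell import telemetry
s=telemetry.observe();print(s["clock"],s["position"],s["force"],s["grip_width"])
p=s["position"]; o=np.array([p[0],p[1],p[2]-.0342])
snap("scene","s5",[ring(o,.026),ring(o+[0,0,.083],.017)]); snap("wrist","w5")
a=cv2.imread("pics/w5_raw.png"); b=cv2.resize(cv2.imread("pics/s5.png")[140:215,250:390],None,fx=4,fy=4,interpolation=cv2.INTER_CUBIC)
cv2.imwrite("pics/c5.png",np.vstack([b,a[110:390]]))
E
```

```text
19.275 [ 0.46789561 -0.1174103   0.19079489] [ 1.10144645 -0.74471336 -0.22050972] 0.0759290061836751
```

View pics/c5.png

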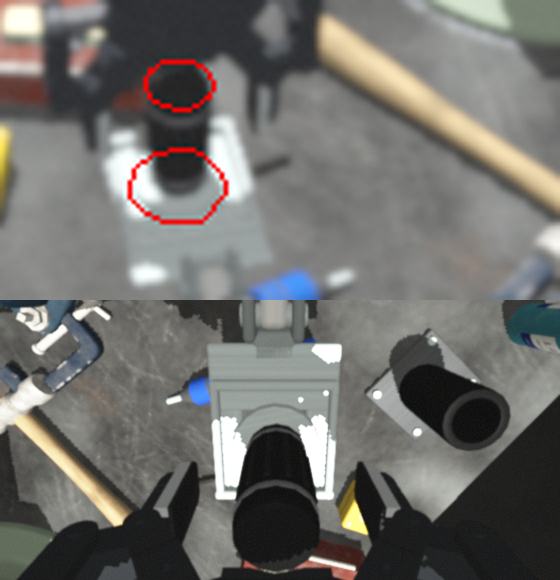

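The tool hangs still, inside both predicted rings, and the fingers are clear on both sides. I'll retreat straight up.

play_rows(
  deltas=[
    [0,0,10,0,0,0,76],
    [0,0,20,0,0,0,76],
    [0,0,30,0,0,0,76],
    [0,0,30,0,0,0,76],
    [0,0,30,0,0,0,76],
    [0,0,30,0,0,0,76],
    [0,0,0,0,0,0,76],
    [0,0,0,0,0,0,76],
  ],
)

```text
clock: 20.38
position: [0.4676, -0.1173, 0.3406]
tool_rot: [-1.491, 1.571, 2.234]
force: [0.1, 0.3, -0.1]
grip_width: 0.0761
```

```bash
python3 - <<'E'
from h import *
o=np.array([.4679,-.1174,.1566])
R=[ring(o+[0,0,.008],.026),ring(o+[0,0,.083],.017)]
snap("wrist","w6",R); snap("scene","s6")
g=[cv2.cvtColor(vision.grab_frame("scene"),cv2.COLOR_RGB2GRAY).astype(int) for _ in range(10)]
r=np.s_[130:235,250:390]; print("motion",max(np.abs(x[r]-g[0][r]).mean() for x in g))
b=cv2.resize(cv2.imread("pics/s6_raw.png")[130:210,250:390],None,fx=4,fy=4,interpolation=cv2.INTER_CUBIC)
cv2.imwrite("pics/c6.png",np.vstack([b[:260],cv2.imread("pics/w6.png")[60:400]]))
E
```

```text
motion 0.6207482993197279
```

View pics/c6.png

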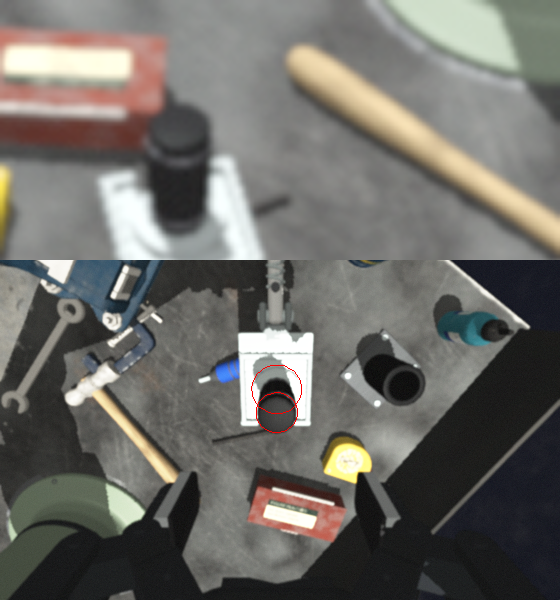

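play_rows(
  deltas=[
    [0,0,0,0,0,0,76],
    [0,0,0,0,0,0,76],
    [0,0,0,0,0,0,76],
    [0,0,0,0,0,0,76],
    [0,0,0,0,0,0,76],
    [0,0,0,0,0,0,76],
    [0,0,0,0,0,0,76],
    [0,0,0,0,0,0,76],
  ],
)

```text
clock: 21.98
position: [0.4679, -0.1174, 0.3408]
tool_rot: [3.07, 1.571, 0.512]
force: [0.1, -0.6, -0.3]
grip_width: 0.0761
```

```bash
python3 - <<'E'
from h import *
from workcell import workorder
g=[cv2.cvtColor(vision.grab_frame("scene"),cv2.COLOR_RGB2GRAY).astype(int) for _ in range(6)]
for r in(np.s_[130:235,250:390],np.s_[330:400,0:120]): print("motion",max(np.abs(x[r]-g[0][r]).mean() for x in g))
print(workorder.job_done())
E
```

```text
motion 0.5883673469387755
motion 1.223095238095238
the job is handed in; nothing more can be done
None
```

The screwdriver now hangs in the balancer fork, and I handed the job in at about 22 s of the 48 s. I gripped it in the holster, lifted it clear and lowered it into the fork from above. I held it while the arm sank about 31 mm. I let go only once the vertical force on the gripper read about zero (-0.02 N), then withdrew straight up.

**Last checks:**
- **Seating:** in the pictures the collar sits inside the lips, within 1–2 mm of where I predicted. That it lies flat I judged only from the pictures.
- **No drop or bounce:** the tool stayed in place when the fingers opened. Frame-to-frame change around the fork was no more than in a part of the picture where nothing moves.
- **Bystanders:** in the last wrist picture the bottle and tape measure look undisturbed. The spray can was only partly in view there, so I did not re-check it fully.

**What disagreed:**
- **Blue look-alike:** it stood on its own tip at the start and was lying down by my first close-up. My gripper passed well above and beside it and the wrist force showed no contact, so I believe it toppled on its own, but I can't prove that. I did not touch it after that.
- **Side force before release:** it swung about 2 N one way and then the other. I took this as friction at the collar and eased it before opening.

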